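Index the sherd carousel to bring the jug handle before the camera

ROBOT

A 6-joint arm with a two-finger parallel gripper is mounted at the origin on the work surface. World frame = base frame: x ahead of the robot, y to its left, z up, the work surface at z = 0. Lengths are in mm, angles in rad, forces in N, time in s.
With the tool pointing down it reaches from about 350 to 975 mm from the base axis. Payload 7.1 kg.
Tool frame: the origin (TCP) lies at the centre of the arm's flange, where the gripper is bolted on; the fingertips stand 182 mm ahead of it and the grasp point (between the pads) lies 163 mm ahead of it; z points along the fingers, y is the line along which they close (so a half turn about z gives the same grasp; the last joint's range is limited). The gripper opens to 88 mm and grips with 3 to 60 N. Pads are 20 mm wide; open, the fingers measure 115 mm over their backs; the gripper's body (75 mm by 178 mm) begins 61 mm behind the grasp point.
Start: joints at [-1.123, 0.423, 1.63, -0, 1.089, -0.019], TCP at [281.284, -558.109, 404.675] pointing down, gripper open.
Joint ranges: [-3, 3], [-0.9, 2.11], [0.09, 2.58], [-1.31, 4.45], [0.11, 2.69], [-2.54, 2.54]. Speed limits (rad/s): [2.39, 2.39, 3.01, 3.14, 3.14, 3.14].

INTERFACE

Orientations are given as a rotation vector (axis times angle).
In Python, from workcell import readout, get_image, ctrl gives the robot as it stands.
- The arm moves only by the tool step_arm, never from a script. Its argument "targets" is a list that holds one entry, the list of rows, each a list of 7 numbers: the shift along the world's x, y, z as a fraction of full scale, then the turn, a rotation vector about the world's x, y, z as a fraction of full scale, then the opening, from 0 (shut) to 1 (fully open). In form: [[[dx, dy, dz, wx, wy, wz, claw], ...]]. A call has exactly 5 rows; each row shifts and turns the commanded pose from where the row before left it; what a row does not reach is not made up. Full scale, the value 1, is 0.05 m for a shift and 4 degrees for a turn. A row lasts 1/8 s, in which the tool goes at most 62.5 mm and 10.7 degrees, less where a joint would pass 70% of its speed; a pose out of reach is approached as far as the arm can. A call with a number of a shift or a turn outside -1 to 1 is refused whole. A call with a gripper value outside its range is refused whole. The fingers move at their own pace and stop on an object; the grip force is fixed at half the most. Time passes only in rows, so rows that do not move let the fingers close, or fill a call up. It gives the time, the measured TCP pose, the force, the opening and the grip force at its end, in the units of the state.
- readout.get_obs(): the state, without advancing time (a new reading comes with each control period).
- get_image(name): name is "scene" or "top" or "wrist"; returns a dict with "pixels" (480x640x3 uint8, red, green, blue), "intrinsics" (3x3 intrinsics, pixels), "extrinsics" (4x4, takes a point from world to camera coordinates). Camera axes: x right, y down, z forward; pixel columns grow to the right and rows downward; lengths in mm; the calibration is good to about 2 mm. A picture is of the moment at which its call begins. There is no depth.
- ctrl.close_job(): hands the job in; it is judged then, once.
The state is a dict: "t": time; "qpos": joint angles; "qvel": joint speeds; "joint_torque": joint torques, N m; "ee_pos": TCP position; "orientation": TCP orientation; "ft_force": force on the tool from outside, world axes, zero at the start; "moment": the same for the moment, N m; "width": finger opening in mm; "grasp_force": force on a finger pad.
Only numpy, scipy, OpenCV 4.12 (cv2) and the standard library are available. Lean on these libraries where they do the work, as an engineer would, in place of code of your own. Each camera call takes 0.05 s, during which the arm holds its last target. There are 200 camera calls.

TASK

The jug handle is the next piece to record: slacken the bar nut on the carousel's hub by about a quarter turn (it has a left-hand thread, so it loosens clockwise seen from above), lift the spring plunger and with it carry the turntable round counter-clockwise until the pad with the jug handle stands in front of the camera's lens, and let the plunger snap fully home in that hole. Then tighten the hub nut firmly again, as far as it goes, and let go. Do not touch any of the sherds lying on the turntable, let none fall off, and leave the other loose things on the bench where they are.

Things in the scene. Friction and masses are not known exactly. Their poses are not given: they have to be found in the camera images.
- rig: The carousel's fixed base: grey cast foot and steel index plate (336 mm across, top 38 mm above the bench) with eight 12 mm holes 45 degrees apart on a circle of radius 145 mm. Origin on the hub axis at bench level, z up. In its frame the camera is at 97.5 degrees from x towards y, the plunger at the start at -60 degrees. Place and yaw (to 20 degrees) vary; it cannot be pushed.
- lens (a point): Front of the lens of the black camera on a bar fixed to the foot: 238 mm from the hub axis, 82 mm above the bench, looking inwards. The camera is 118 mm wide, its back 320 mm from the axis, its top 125 mm above the bench.
- hub (a point): The hub axis, at the height of the pads' tops (52 mm above the bench).
- view_spot (a point): Fixed point 90 mm from the hub axis, straight in front of the lens, 52 mm above the bench: here the centre of a pad's top stands whenever the plunger is in a hole.
- turntable (a joint): Angle (rad) of the aluminium turntable (250 mm across, top 48 mm above the bench): 0 at the start, growing counter-clockwise seen from above. It carries eight cork pads (54 mm across, 4 mm thick, 45 degrees apart, 90 mm from the axis) and the spring plunger on a lug at its rim. Plunger clear and nut slack, it turns with about 1 N at the knob and stays where left; plunger home, it has 0.4 degrees of play.
- plunger (a joint): Lift (m) of the spring plunger: 0 home in a hole, 0.010 with its round nose on the plate between holes, 0.015 at the top stop. Its spring pulls down with 7 N at home, 13 N at the top. Let go between holes it rides on the plate and drops into the next hole that comes under it (the nose finds the hole from about 3 mm off).
- plunger_grip (a point): Where to take the plunger's knob: on its vertical axis, 100 mm above the bench when home, rising with it. The knob is a black upright cylinder 28 mm across, 82 to 116 mm above the bench, 145 mm from the hub axis, in bearing midway between two pads. It spins freely, so the grip need not turn with the turntable. Under it is a 25 mm thick housing (48 to 74 mm).
- nut (a joint): Angle (rad) of the hub nut: 0 hard tight, growing as it is loosened CLOCKWISE seen from above (left-hand thread), stop at 2.4. It starts tight (0 to 0.05). Tight, a dark ring under it keys the turntable to the spindle with four dogs, so that it cannot be turned; from 0.75 on the dogs are lifted clear. Dogs can drop back only with the turntable at one of its eight holes. It takes 0.25 N m to turn and stays where left.
- nut_grip (a point): Where to take the hub nut: on the hub axis, 100 mm above the bench (it rises 3 mm per rad of loosening). The point's x axis runs along the nut's upright aluminium bar: 66 mm long, 13 mm thick, 80 to 112 mm above the bench. Under the bar is a round hub 34 mm across, and under that the lock ring, 86 mm across, its top 64 mm above the bench.
- handle: The jug handle: a loop of round terracotta bar 15 mm thick with a broken stub of wall at each end, 65 x 43 mm, 20 mm high, lying flat. Origin under its middle, at its underside (52 mm above the bench on the pad, within 3 mm of the pad's centre). It lies one or two pads clockwise of the one before the lens.
- foot_sherd: Round foot of a pot, a terracotta disc 54 mm across and 13 mm high, on the other of those two pads. Origin under its middle.
- rim_sherd: Curved terracotta sherd, about 45 x 29 mm, 15 mm high, at the start on the pad before the lens. Origin under its middle.
- wall_sherd_a: Curved terracotta sherd, about 49 x 41 mm, 13 mm high, on the pad next to that one (counter-clockwise). Origin under its middle.
- wall_sherd_b: Curved terracotta sherd, about 43 x 36 mm, 12 mm high, on the pad after that. Origin under its middle. The other three pads are empty.
- brush: Flat brush with wooden handle, 190 mm long, lying on the bench beside the carousel.
- lens_cap: Black lens cap, 58 mm across, 9 mm high, on the bench near the camera.
- spare_sherd_a: Terracotta sherd about 70 mm across on the bench beside the carousel, on the right of its far side.
- spare_sherd_b: Terracotta sherd about 60 mm across on the bench beside the carousel, on the left of its far side.
- scale_bar: Black and white photo scale, 150 x 16 x 5 mm, flat on the bench beyond the carousel.
- jug: Small terracotta jug, 100 mm across, 142 mm high, standing on the right of the bench. Origin under its middle.
- adhesive: Adhesive bottle, 48 mm across, 105 mm high, standing on the bench on the right. Origin under its middle.

How it is judged:
By the outcome, as a careful person would: the job done as asked, in the order asked, and still so for the second after the job is handed in, with the robot touching nothing.
It also fails if it takes over 72 s, if anything falls off the work surface, if the arm or the gripper's body presses on something with over 40 N, if the wrist force passes 120 N, or if a joint passes its speed limit or range.

## Working session

There is one attempt and no reset: what is moved stays moved. The work goes in short steps, Python scripts to look and compute and a tool call to move; the robot and the scene stay as the last step left them, time stands still between calls to the robot, and variables do not carry over. Pictures are saved under pics/ and viewed, at most 10 in all, crops included, and the job is handed in when it is done.

Besides the shell and the picture viewer there is one more tool, called by a JSON object that holds its "api" and its "payload". step_arm: Moves the arm, as the interface text tells. Shift numbers are shares of 0.05 m and turn numbers shares of 4 degrees, none past 1 either way. Its arguments: {"type":"object","properties":{"targets":{"type":"array"}},"required":["targets"]}

```bash
mkdir -p pics; python3 - <<'E'
from workcell import readout,get_image
import cv2,numpy as np
for n in("scene","top"):
    d=get_image(n); cv2.imwrite(f"pics/{n}0.png",d["pixels"][:,:,::-1]); print(n,np.array(d["intrinsics"]).round(1).tolist(),np.array(d["extrinsics"]).round(3).tolist())
o=readout.get_obs(); print(o)
E
```

```text
scene [[459.7, 0.0, 315.3], [0.0, 459.7, 246.2], [0.0, 0.0, 1.0]] [[0.852, 0.524, 0.001, -446.243], [0.375, -0.609, -0.699, -215.88], [-0.365, 0.596, -0.715, 1304.227], [0.0, 0.0, 0.0, 1.0]]
top [[527.5, 0.0, 320.6], [0.0, 527.5, 241.8], [0.0, 0.0, 1.0]] [[-0.017, -1.0, 0.012, -79.943], [-0.984, 0.014, -0.18, 587.687], [0.179, -0.014, -0.984, 1073.611], [0.0, 0.0, 0.0, 1.0]]
{'t': 0.1, 'qpos': array([-1.12302641e+00,  4.23762189e-01,  1.63061670e+00, -1.64856911e-06,
        1.08861021e+00, -1.89776125e-02]), 'qvel': array([-0.0009536 , -0.00042648, -0.00103237, -0.00022968, -0.00029881,
       -0.00030784]), 'joint_torque': array([-1.67270687e-04, -5.45613742e+01, -2.74323410e+01,  6.44967332e-02,
        1.88528141e-02, -6.55832935e-06]), 'ee_pos': array([ 281.16393481, -557.8980919 ,  403.97942385]), 'orientation': array([-3.05510196e+00, -7.26213984e-01,  4.68727117e-04]), 'ft_force': array([-0.17763384, -0.29571295, -0.93709501]), 'moment': array([ 0.03425213, -0.00020519, -0.02866433]), 'grasp_force': 0.0, 'width': 88.03388892367272}
```

View pics/top0.png

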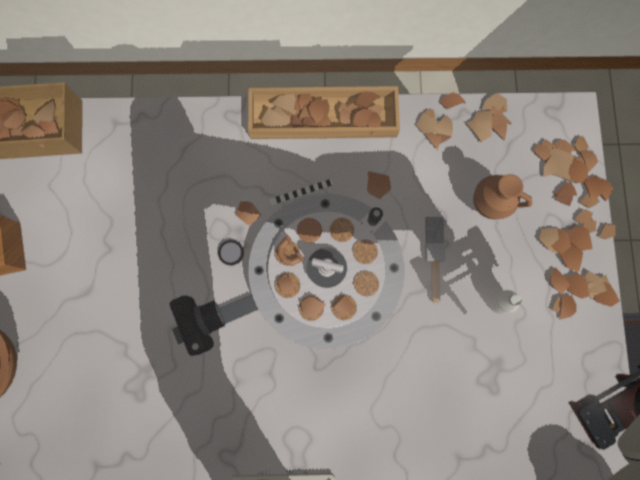

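View pics/scene0.png

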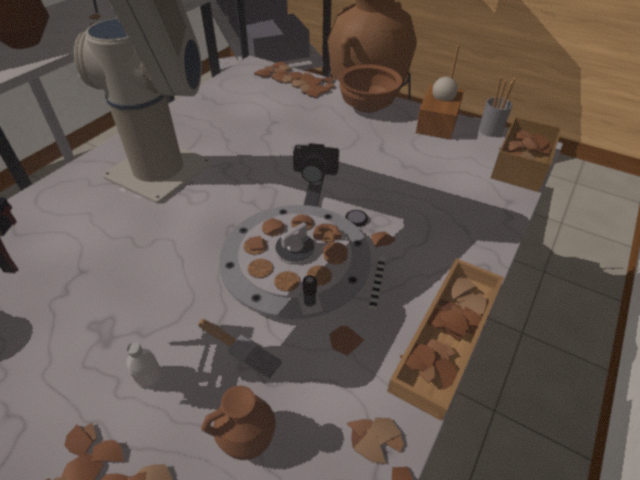

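The top view shows the hub at about (325,267), the camera at (190,325), the plunger at (376,215) and what looks like the handle at (288,252). I'll enlarge it for exact positions.

```bash
python3 - <<'E'
import cv2
a=cv2.imread("pics/top0.png")[185:355,240:410]; cv2.imwrite("pics/c0.png",cv2.resize(a,None,fx=3.5,fy=3.5,interpolation=cv2.INTER_CUBIC))
E
```

```text
(no output)
```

View pics/c0.png

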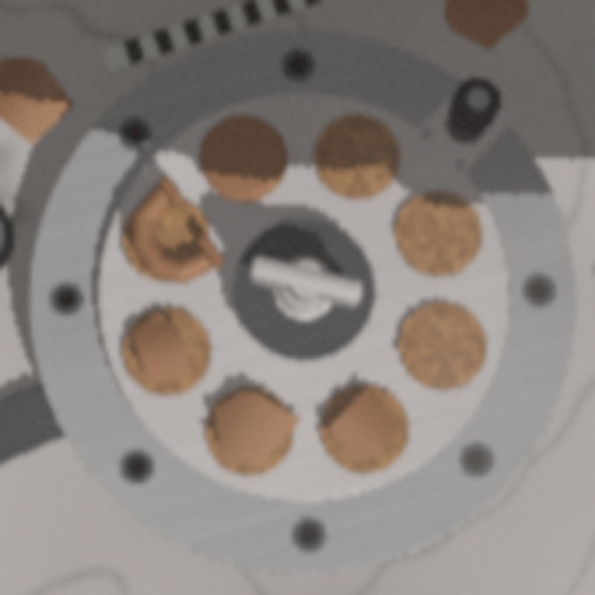

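The crop shows the handle at (168,233), one pad clockwise of the rim sherd at (165,350), which stands before the lens. So the turn is one hole, 45°. Seven holes are visible, the bar runs from (252,270) to (361,291), and the knob top is at (483,97).

```bash
cat > h.py <<'E'
import numpy as np
from workcell import readout,get_image
def ray(d,uv,z):
    K=np.array(d["intrinsics"]);E=np.array(d["extrinsics"]);R,t=E[:3,:3],E[:3,3]
    c=-R.T@t; v=R.T@np.linalg.inv(K)@np.array([uv[0],uv[1],1.]); return (c+v*(z-c[2])/v[2])[:2]
def proj(d,P):
    K=np.array(d["intrinsics"]);E=np.array(d["extrinsics"]);p=K@(E[:3,:3]@np.array(P,float)+E[:3,3]); return p[:2]/p[2]
E
python3 - <<'E'
from h import *
from scipy.optimize import least_squares
from scipy.spatial.transform import Rotation as R
d=get_image("top"); f=lambda u,v:((u+.5)/3.5-.5+240,(v+.5)/3.5-.5+185)
H=[(298,65),(135,131),(66,298),(137,466),(309,534),(477,460),(539,290)]
P=np.array([ray(d,f(*h),38) for h in H]); k=np.arange(7)
def m(p):
    a=p[2]+np.radians(-15+45*k); return (P-(p[:2]+145*np.c_[np.cos(a),np.sin(a)])).ravel()
s=least_squares(m,[500,0,.2]); x,y,a=s.x
print("hub",x,y,"yaw",np.degrees(a),"res",np.abs(s.fun).max())
b=[ray(d,f(*q),112) for q in((252,270),(361,291))]; print("bar",b,np.degrees(np.arctan2(*(b[1]-b[0])[::-1])),np.mean(b,0))
print("knob seen",ray(d,f(483,97),116),"pred",[(x+145*np.cos(a+np.radians(g)),y+145*np.sin(a+np.radians(g))) for g in(-60,-15)], "lens",x+238*np.cos(a+np.radians(97.5)),y+238*np.sin(a+np.radians(97.5)))
o=readout.get_obs(); M=R.from_rotvec(o['orientation']).as_matrix(); print(M.round(3))
E
```

```text
hub 530.6778289210646 -100.62027970953183 yaw 15.128075774249783 res 1.4003298844399978
bar [array([535.23482159, -69.5864629 ]), array([ 522.14130306, -131.93405384])] -101.86024071091974 [ 528.68806233 -100.76025837]
knob seen [ 634.46665389 -205.62115699] pred [(np.float64(633.43724673786), np.float64(-202.9213161165656)), (np.float64(675.6774666559279), np.float64(-100.29615510631947))] lens 439.1078851074282 119.05890772061021
[[ 0.893  0.45  -0.001]
 [ 0.45  -0.893  0.001]
 [ 0.    -0.001 -1.   ]]
```

{"api": "step_arm", "payload": {"targets": [[[0.332,0.61,-0.08,0,0,0.853,1],[0.332,0.61,-0.08,0,0,0.853,1],[0.332,0.61,-0.08,0,0,0.853,1],[0.332,0.61,-0.08,0,0,0.853,1],[0.332,0.61,-0.08,0,0,0.853,1]]]}}

```text
t: 0.78
ee_pos: [364.6, -404.5, 384.4]
orientation: [-2.913, -1.174, 0.0]
ft_force: [-0.2, 0.1, 0.4]
width: 87.7
grasp_force: 0.0
```

{"api": "step_arm", "payload": {"targets": [[[0.332,0.61,-0.08,0,0,0.853,1],[0.332,0.61,-0.08,0,0,0.853,1],[0.332,0.61,-0.08,0,0,0.853,1],[0.332,0.61,-0.08,0,0,0.853,1],[0.332,0.61,-0.08,0,0,0.853,1]]]}}

```text
t: 1.4
ee_pos: [447.7, -252.0, 364.4]
orientation: [-2.707, -1.594, 0.0]
ft_force: [1.0, -0.4, -0.5]
width: 87.6
grasp_force: 0.0
```

{"api": "step_arm", "payload": {"targets": [[[0.332,0.61,-0.08,0,0,0.853,1],[0.332,0.61,-0.08,0,0,0.853,1],[0.332,0.61,-0.08,0,0,0.853,1],[0.332,0.61,-0.08,0,0,0.853,1],[0.332,0.61,-0.08,0,0,0.853,1]]]}}

```text
t: 2.02
ee_pos: [530.7, -99.5, 344.4]
orientation: [-2.441, -1.978, 0.0]
ft_force: [-0.6, -0.1, 0.6]
width: 87.8
grasp_force: 0.0
```

```bash
cat >> h.py <<'E'
def st():
    from scipy.spatial.transform import Rotation as R
    o=readout.get_obs(); M=R.from_rotvec(o['orientation']).as_matrix()
    print("t",round(o['t'],2),"p",o['ee_pos'].round(1),"yang",np.degrees(np.arctan2(M[1,1],M[0,1])).round(2),"zax",M[:,2].round(4),"F",o['ft_force'].round(1),"M",o['moment'].round(2),"w",round(o['width'],1),"g",round(float(o['grasp_force']),1),"q",o['qpos'].round(2))
E
python3 - <<'E'
from h import *; import cv2
d=get_image("wrist"); cv2.imwrite("pics/w1.png",d["pixels"][:,:,::-1]); st()
print([ (n,proj(d,p).round(1)) for n,p in dict(hub=(530.2,-100.7,112),knob=(633.8,-203.8,116)).items()])
np.save("w1E.npy",d["extrinsics"]);np.save("w1K.npy",d["intrinsics"])
E
```

```text
t 2.08 p [532.  -97.1 344.1] yang -11.76 zax [ 6.0e-04  1.2e-03 -1.0e+00] F [ 0.6  1.8 -0.7] M [ 0.04 -0.12  0.02] w 87.9 g 0.0 q [-0.2   0.38  1.86  0.    0.9   0.  ]
[('hub', array([322.1, 263. ])), ('knob', array([499.6, 372.2]))]
```

View pics/w1.png

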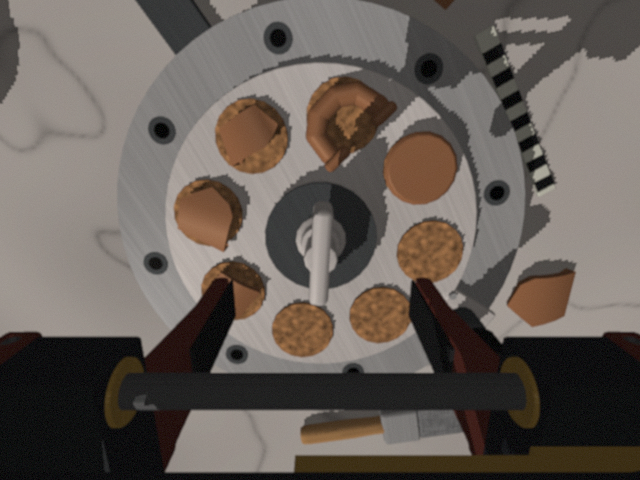

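The wrist view shows the bar from about (322,204) to (318,302). Seven holes are visible: (278,37), (428,67), (496,192), (162,130), (155,263), (236,353), (353,370).

```bash
python3 - <<'E'
from h import *
from scipy.optimize import least_squares
d=get_image("wrist"); st(); d2=dict(extrinsics=np.load("w1E.npy"),intrinsics=np.load("w1K.npy"))
H=[(278,37),(428,67),(496,192),(162,130),(155,263),(236,353),(353,370)]; A=np.radians([75,30,-15,120,165,210,255])
for e in(d,d2):
    P=np.array([ray(e,h,38) for h in H])
    m=lambda p:(P-(p[:2]+145*np.c_[np.cos(p[2]+A),np.sin(p[2]+A)])).ravel()
    s=least_squares(m,[530,-100,.26]); print(s.x,np.degrees(s.x[2]),np.abs(s.fun).max())
    b=[ray(e,q,110) for q in((322,204),(318,302))]; print(b,np.mean(b,0),np.degrees(np.arctan2(*(b[1]-b[0])[::-1])))
E
```

```text
t 2.12 p [531.2 -98.5 344.2] yang -11.86 zax [-2.e-04  5.e-04 -1.e+00] F [ 0.1  0.1 -0.7] M [-0.02 -0.1  -0.01] w 87.7 g 0.0 q [-0.21  0.38  1.86  0.    0.9   0.  ]
[ 5.31013085e+02 -9.55486074e+01  2.68782958e-01] 15.400129076589103 1.7909154541100065
[array([539.406672  , -60.96368225]), array([ 523.29217867, -125.27341719])] [531.34942533 -93.11854972] -104.06731471586271
[ 5.29335903e+02 -9.84633935e+01  2.65411473e-01] 15.206957257407486 1.5330420408132568
[array([537.97034902, -63.75942038]), array([ 521.60554527, -128.13782125])] [529.78794715 -95.94862082] -104.26235025737802
```

{"api": "step_arm", "payload": {"targets": [[[0,0.02,-0.4,0,0,-0.3,1],[0,0,-0.4,0,0,0,1],[0,0,-0.4,0,0,0,1],[0,0,-0.4,0,0,0,1],[0,0,0,0,0,0,1]]]}}

```text
t: 2.75
ee_pos: [529.3, -100.2, 263.5]
orientation: [-2.462, -1.947, 0.004]
ft_force: [0.5, 0.3, 0.4]
width: 87.8
grasp_force: 0.0
```

{"api": "step_arm", "payload": {"targets": [[[0,0,0,0,0,0,0],[0,0,0,0,0,0,0],[0,0,0,0,0,0,0],[0,0,0,0,0,0,0],[0,0,0,0,0,0,0]]]}}

```text
t: 3.38
ee_pos: [530.3, -99.6, 264.8]
orientation: [2.463, 1.95, 0.0]
ft_force: [-0.7, 0.1, 1.4]
width: 41.6
grasp_force: 0.0
```

{"api": "step_arm", "payload": {"targets": [[[0,0,0,0,0,0,0],[0,0,0,0,0,0,0],[0,0,0,0,0,0,0],[0,0,0,0,0,0,0],[0,0,0,0,0,0,0]]]}}

```text
t: 4.0
ee_pos: [529.9, -99.5, 264.6]
orientation: [-2.463, -1.949, 0.001]
ft_force: [-2.8, 0.6, 1.9]
width: 13.0
grasp_force: 29.9
```

```bash
python3 -c "
from h import *; st()"
```

```text
t 4.0 p [529.9 -99.5 264.6] yang -13.3 zax [-1.e-03  4.e-04 -1.e+00] F [-2.8  0.6  1.9] M [ 0.08  0.42 -0.38] w 13.0 g 29.9 q [-0.21  0.51  1.9   0.    0.73  0.02]
```

{"api": "step_arm", "payload": {"targets": [[[0,0,0.004,0,0,-1,0],[0,0,0.004,0,0,-1,0],[0,0,0.004,0,0,-1,0],[0,0,0.004,0,0,-1,0],[0,0,0.004,0,0,-1,0]]]}}

```text
t: 4.62
ee_pos: [529.9, -99.5, 265.6]
orientation: [-2.765, -1.491, 0.002]
ft_force: [-4.0, 1.1, 2.4]
width: 12.8
grasp_force: 30.0
```

```bash
python3 -c "
from h import *; st()"
```

```text
t 4.62 p [529.9 -99.5 265.6] yang -33.33 zax [-1.4e-03 -1.0e-04 -1.0e+00] F [-4.   1.1  2.4] M [0.12 0.5  0.26] w 12.8 g 30.0 q [-0.21  0.5   1.9  -0.    0.73  0.37]
```

{"api": "step_arm", "payload": {"targets": [[[0,0,0.004,0,0,-1,0],[0,0,0.004,0,0,-1,0],[0,0,0.004,0,0,-1,0],[0,0,0.004,0,0,-1,0],[0,0,0.004,0,0,-1,0]]]}}

```text
t: 5.25
ee_pos: [529.8, -99.4, 266.6]
orientation: [-2.982, -0.988, 0.002]
ft_force: [-3.0, 1.4, 2.9]
width: 13.0
grasp_force: 30.0
```

{"api": "step_arm", "payload": {"targets": [[[0,0,0.004,0,0,-1,0],[0,0,0.004,0,0,-1,0],[0,0,0.004,0,0,-1,0],[0,0,0.004,0,0,-1,0],[0,0,0.004,0,0,-1,0]]]}}

```text
t: 5.88
ee_pos: [529.8, -99.4, 267.7]
orientation: [-3.108, -0.455, 0.003]
ft_force: [-4.4, 2.3, 5.1]
width: 12.7
grasp_force: 30.0
```

{"api": "step_arm", "payload": {"targets": [[[0,0,0.004,0,0,-1,0],[0,0,0.004,0,0,-1,0],[0,0,0.004,0,0,-1,0],[0,0,0.004,0,0,-1,0],[0,0,0.004,0,0,-1,0]]]}}

```text
t: 6.5
ee_pos: [529.8, -99.3, 268.7]
orientation: [-3.14, 0.091, 0.003]
ft_force: [-4.6, 1.9, 5.0]
width: 12.7
grasp_force: 30.0
```

{"api": "step_arm", "payload": {"targets": [[[0,0,0.004,0,0,-1,0],[0,0,0.004,0,0,-1,0],[0,0,0.004,0,0,-0.5,0],[0,0,0,0,0,0,0],[0,0,0,0,0,0,0]]]}}

```text
t: 7.12
ee_pos: [529.8, -99.3, 269.2]
orientation: [-3.12, 0.362, 0.003]
ft_force: [-4.2, 2.8, 4.9]
width: 12.8
grasp_force: 30.0
```

```bash
python3 -c "
from h import *; st()"
```

```text
t 7.12 p [529.8 -99.3 269.2] yang -103.24 zax [-1.6e-03  6.0e-04 -1.0e+00] F [-4.2  2.8  4.9] M [0.59 0.74 0.05] w 12.8 g 30.0 q [-0.21  0.5   1.9   0.    0.74  1.59]
```

{"api": "step_arm", "payload": {"targets": [[[0,0,0,0,0,0,1],[0,0,0,0,0,0,1],[0,0,0,0,0,0,1],[0,0,0.4,0,0,0,1],[0,0,0.6,0,0,0,1]]]}}

```text
t: 7.75
ee_pos: [530.0, -99.6, 319.0]
orientation: [-3.12, 0.363, 0.003]
ft_force: [0.1, 0.3, -0.9]
width: 59.3
grasp_force: 0.0
```

{"api": "step_arm", "payload": {"targets": [[[0.4,-0.4,0.2,0,0,0,1],[0.5,-0.5,0,0,0,0,1],[0.5,-0.5,0,0,0,0,1],[0.5,-0.5,0,0,0,0,1],[0.16,-0.16,0,0,0,0,1]]]}}

```text
t: 8.38
ee_pos: [634.2, -203.9, 329.1]
orientation: [3.12, -0.365, 0.001]
ft_force: [-0.1, -0.5, 0.6]
width: 87.9
grasp_force: 0.0
```

{"api": "step_arm", "payload": {"targets": [[[0,0,0,0,0,0,1],[0,0,0,0,0,0,1],[0,0,0,0,0,0,1],[0,0,0,0,0,0,1],[0,0,0,0,0,0,1]]]}}

```text
t: 9.0
ee_pos: [633.2, -202.4, 329.4]
orientation: [3.121, -0.363, 0.0]
ft_force: [0.2, -0.6, -0.2]
width: 88.2
grasp_force: 0.0
```

```bash
python3 - <<'E'
from h import *; import cv2
d=get_image("wrist"); cv2.imwrite("pics/w2.png",d["pixels"][:,:,::-1]); st()
print(proj(d,(632.9,-202,116)),proj(d,(646.9,-202,116)))
np.save("w2E.npy",d["extrinsics"])
E
```

```text
t 9.05 p [ 633.2 -202.4  329.4] yang -103.27 zax [ 1.e-04 -0.e+00 -1.e+00] F [0.7 0.2 0.5] M [0.05 0.02 0.04] w 88.1 g 0.0 q [-0.33  0.57  1.59  0.    0.99  1.47]
[320.80501264 273.3568633 ] [315.17456704 251.40386098]
```

View pics/w2.png

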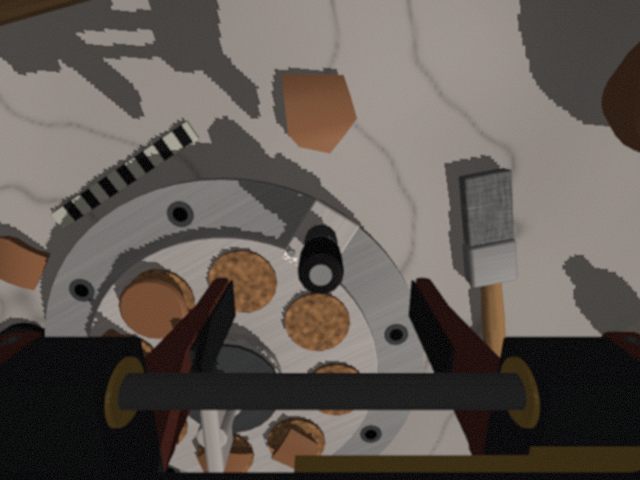

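The knob top is at (320,274) against a predicted (321,273), so it's well centred. I'll descend and grip.

{"api": "step_arm", "payload": {"targets": [[[0,0,-0.4,0,0,0,1],[0,0,-0.4,0,0,0,1],[0,0,-0.3,0,0,0,0.5],[0,0,-0.2,0,0,0,0.5],[0,0,0,0,0,0,0]]]}}

```text
t: 9.68
ee_pos: [633.0, -202.6, 263.0]
orientation: [-3.12, 0.363, 0.003]
ft_force: [0.7, 0.7, 0.4]
width: 61.4
grasp_force: 0.0
```

{"api": "step_arm", "payload": {"targets": [[[0,0,0,0,0,0,0],[0,0,0,0,0,0,0],[0,0,0,0,0,0,0],[0,0,0,0,0,0,0],[0,0,0,0,0,0,0]]]}}

```text
t: 10.3
ee_pos: [633.4, -202.6, 264.8]
orientation: [3.121, -0.363, 0.001]
ft_force: [-0.3, 0.2, 3.6]
width: 27.4
grasp_force: 30.0
```

```bash
python3 -c "
from h import *; st()"
```

```text
t 10.3 p [ 633.4 -202.6  264.8] yang -103.27 zax [ 7.e-04 -1.e-04 -1.e+00] F [-0.3  0.2  3.6] M [0.26 0.03 0.05] w 27.4 g 30.0 q [-0.33  0.65  1.61  0.    0.88  1.47]
```

{"api": "step_arm", "payload": {"targets": [[[0,0,0.08,0,0,0,0],[0,0,0.08,0,0,0,0],[0,0,0.09,0,0,0,0],[0,0,0,0,0,0,0],[0,0,0,0,0,0,0]]]}}

```text
t: 10.92
ee_pos: [633.1, -202.8, 276.1]
orientation: [3.12, -0.363, -0.001]
ft_force: [4.2, -2.9, -12.2]
width: 27.4
grasp_force: 30.0
```

```bash
python3 - <<'E'
from h import *; st()
a=np.radians(np.arange(-44.85,0.5,2.5)); x,y=145*np.cos(a),145*np.sin(a); print(np.round(np.c_[np.diff(x),np.diff(y)]/50,3).tolist())
E
```

```text
t 10.93 p [ 633.1 -202.8  276.1] yang -103.27 zax [-5.e-04 -3.e-04 -1.e+00] F [  4.2  -2.9 -12.2] M [-0.56 -0.79  0.01] w 27.4 g 30.0 q [-0.33  0.63  1.61 -0.    0.9   1.47]
[[0.087, 0.092], [0.083, 0.095], [0.079, 0.099], [0.075, 0.102], [0.07, 0.105], [0.065, 0.108], [0.061, 0.111], [0.056, 0.114], [0.051, 0.116], [0.046, 0.118], [0.04, 0.12], [0.035, 0.122], [0.03, 0.123], [0.024, 0.124], [0.019, 0.125], [0.013, 0.126], [0.008, 0.126], [0.002, 0.127]]
```

{"api": "step_arm", "payload": {"targets": [[[0.087,0.092,0,0,0,0,0],[0.083,0.095,0,0,0,0,0],[0.079,0.099,0,0,0,0,0],[0.075,0.102,0,0,0,0,0],[0.07,0.105,0,0,0,0,0]]]}}

```text
t: 11.55
ee_pos: [653.0, -178.3, 276.1]
orientation: [3.12, -0.363, -0.0]
ft_force: [4.6, -4.3, -11.9]
width: 27.3
grasp_force: 30.0
```

```bash
python3 -c "
from h import *; st()"
```

```text
t 11.55 p [ 653.  -178.3  276.1] yang -103.28 zax [-2.e-04 -7.e-04 -1.e+00] F [  4.6  -4.3 -11.9] M [-0.69 -0.83  0.02] w 27.3 g 30.0 q [-0.28  0.65  1.58 -0.    0.91  1.52]
```

{"api": "step_arm", "payload": {"targets": [[[0.065,0.108,0,0,0,0,0],[0.061,0.111,0,0,0,0,0],[0.056,0.114,0,0,0,0,0],[0.051,0.116,0,0,0,0,0],[0.046,0.118,0,0,0,0,0]]]}}

```text
t: 12.18
ee_pos: [667.2, -149.8, 276.2]
orientation: [3.12, -0.363, 0.001]
ft_force: [5.7, -2.8, -12.1]
width: 27.0
grasp_force: 30.0
```

{"api": "step_arm", "payload": {"targets": [[[0.04,0.12,0,0,0,0,0],[0.035,0.122,0,0,0,0,0],[0.03,0.123,0,0,0,0,0],[0.024,0.124,0,0,0,0,0],[0.019,0.125,0,0,0,0,0]]]}}

```text
t: 12.8
ee_pos: [674.7, -118.9, 276.3]
orientation: [3.12, -0.363, 0.002]
ft_force: [7.5, -2.7, -12.4]
width: 27.5
grasp_force: 30.0
```

{"api": "step_arm", "payload": {"targets": [[[0.013,0.126,0,0,0,0,0],[0.008,0.126,0,0,0,0,0],[0.002,0.127,0,0,0,0,0],[0,0,0,0,0,0,0],[0,0,0,0,0,0,0]]]}}

```text
t: 13.42
ee_pos: [676.0, -99.5, 276.4]
orientation: [-3.12, 0.363, -0.002]
ft_force: [7.8, 1.4, -12.2]
width: 27.6
grasp_force: 30.0
```

```bash
python3 - <<'E'
from h import *; import cv2
d=get_image("top"); cv2.imwrite("pics/t3.png",cv2.resize(d["pixels"][150:350,200:460,::-1],None,fx=3,fy=3,interpolation=cv2.INTER_CUBIC)); st()
E
```

```text
t 13.47 p [676.  -99.5 276.4] yang -103.28 zax [ 1.6e-03  6.0e-04 -1.0e+00] F [  8.6   0.7 -12.9] M [ 0.18 -1.29  0.03] w 27.7 g 30.0 q [-0.16  0.66  1.56  0.    0.92  1.64]
```

View pics/t3.png

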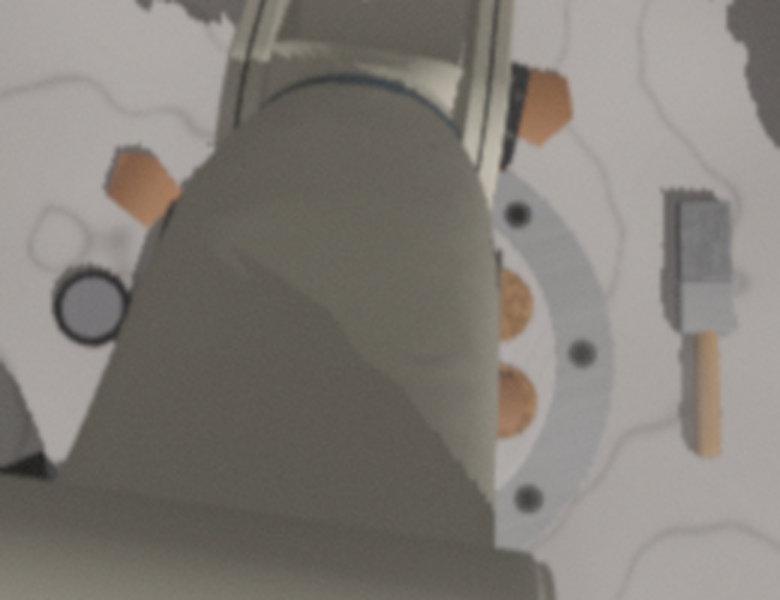

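{"api": "step_arm", "payload": {"targets": [[[0,0,-0.04,0,0,0,0],[0,0,-0.04,0,0,0,0],[0,0,0,0,0,0,0],[0,0,0,0,0,0,0],[0,0,0,0,0,0,0]]]}}

```text
t: 14.1
ee_pos: [676.0, -99.6, 272.6]
orientation: [-3.12, 0.363, -0.002]
ft_force: [7.6, 1.2, -10.9]
width: 27.5
grasp_force: 30.0
```

{"api": "step_arm", "payload": {"targets": [[[0,0,-0.04,0,0,0,0],[0,0,-0.04,0,0,0,0],[0,0,-0.04,0,0,0,0],[0,0,0,0,0,0,0],[0,0,0,0,0,0,0]]]}}

```text
t: 14.72
ee_pos: [676.0, -99.6, 266.9]
orientation: [-3.12, 0.363, -0.003]
ft_force: [5.9, 1.3, -8.9]
width: 27.5
grasp_force: 30.0
```

```bash
python3 -c "
from h import *; st()"
```

```text
t 14.72 p [676.  -99.6 266.9] yang -103.27 zax [ 1.7e-03  4.0e-04 -1.0e+00] F [ 5.9  1.3 -8.9] M [ 0.17 -1.05 -0.02] w 27.5 g 30.0 q [-0.16  0.67  1.57  0.    0.91  1.64]
```

{"api": "step_arm", "payload": {"targets": [[[0,0,0,0,0,0,1],[0,0,0,0,0,0,1],[0,0,0,0,0,0,1],[0,0,0,0,0,0,1],[0,0,0.25,0,0,0,1]]]}}

```text
t: 15.35
ee_pos: [675.0, -99.9, 278.8]
orientation: [-3.12, 0.363, 0.004]
ft_force: [-0.8, 0.7, -0.1]
width: 73.8
grasp_force: 0.0
```

{"api": "step_arm", "payload": {"targets": [[[0,0,0.5,0,0,0,1],[0,0,0.5,0,0,0,1],[-0.4,0,0,0,0,0,1],[-0.6,0,0,0,0,0,1],[-0.6,0,0,0,0,0,1]]]}}

```text
t: 15.98
ee_pos: [594.8, -99.9, 330.3]
orientation: [3.12, -0.363, 0.002]
ft_force: [-0.4, 0.9, -0.0]
width: 87.6
grasp_force: 0.0
```

{"api": "step_arm", "payload": {"targets": [[[-0.6,0,0,0,0,0,1],[-0.5,0,0,0,0,0,1],[-0.22,0,0,0,0,0,1],[0,0,0,0,0,0,1],[0,0,0,0,0,0,1]]]}}

```text
t: 16.6
ee_pos: [530.5, -100.1, 329.7]
orientation: [3.12, -0.363, 0.002]
ft_force: [0.4, 0.1, -0.5]
width: 87.7
grasp_force: 0.0
```

```bash
python3 - <<'E'
from h import *; import cv2
d=get_image("wrist"); cv2.imwrite("pics/w4.png",d["pixels"][:,:,::-1]); st()
a=np.radians(15.2)
v=lambda g,r,z:(530+r*np.cos(a+np.radians(g)),-99.5+r*np.sin(a+np.radians(g)),z)
print("hub117",proj(d,(530,-99.5,117)),"knobtop home",proj(d,v(-15,145,116)),"lifted",proj(d,v(-15,145,126)),"view",proj(d,v(97.5,90,52)),"pads",[proj(d,v(97.5+45*k,90,52)).round(0).tolist() for k in range(8)])
E
```

```text
t 16.65 p [ 530.4 -100.   329.5] yang -103.27 zax [ 1.1e-03 -2.0e-04 -1.0e+00] F [ 0.   0.4 -0.1] M [-0.   -0.   -0.01] w 87.9 g 0.0 q [-0.21  0.4   1.87  0.    0.86  1.59]
hub117 [320.56056137 274.64980866] knobtop home [247.91875464  -4.45521331] lifted [243.44151247 -12.26726203] view [229.98388    303.13687857] pads [[230.0, 303.0], [304.0, 342.0], [386.0, 325.0], [437.0, 258.0], [423.0, 170.0], [341.0, 116.0], [245.0, 141.0], [201.0, 222.0]]
```

View pics/w4.png

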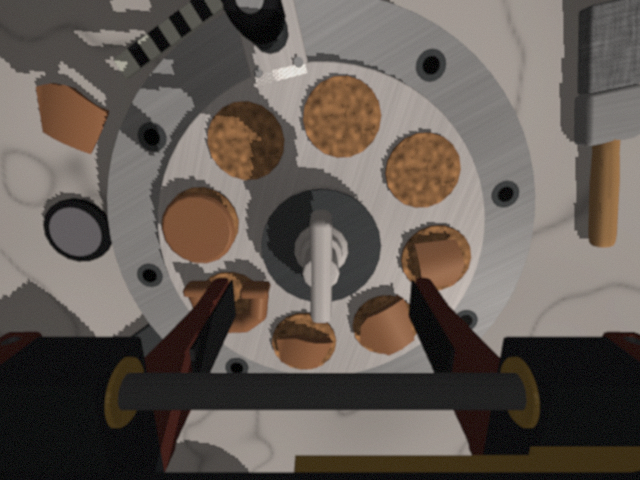

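Every pad lies within about 1–2 px of its indexed place, and the handle is on the pad before the lens. Next is gripping the bar and tightening.

{"api": "step_arm", "payload": {"targets": [[[-0.01,0.01,-0.4,0,0,0,1],[0,0,-0.4,0,0,0,1],[0,0,-0.3,0,0,0,1],[0,0,-0.11,0,0,0,0.5],[0,0,0,0,0,0,0]]]}}

```text
t: 17.27
ee_pos: [529.2, -99.5, 268.6]
orientation: [-3.121, 0.363, 0.001]
ft_force: [-0.3, -0.5, -0.9]
width: 71.3
grasp_force: 0.0
```

{"api": "step_arm", "payload": {"targets": [[[0,0,0,0,0,0,0],[0,0,0,0,0,0,0],[0,0,0,0,0,0,0],[0,0,0,0,0,0,0],[0,0,0,0,0,0,0]]]}}

```text
t: 17.9
ee_pos: [529.0, -99.5, 268.8]
orientation: [3.121, -0.363, 0.0]
ft_force: [0.1, 0.1, -0.7]
width: 21.4
grasp_force: 0.0
```

{"api": "step_arm", "payload": {"targets": [[[0,0,0,0,0,0,0],[0,0,0,0,0,0,0],[0,0,0,0,0,0,0],[0,0,-0.004,0,0,1,0],[0,0,-0.004,0,0,1,0]]]}}

```text
t: 18.52
ee_pos: [529.0, -99.3, 268.4]
orientation: [-3.138, 0.142, -0.0]
ft_force: [-0.1, 3.2, 0.7]
width: 12.7
grasp_force: 30.0
```

```bash
python3 -c "
from h import *; st()"
```

```text
t 18.52 p [529.  -99.3 268.4] yang -95.17 zax [ 1.e-04  4.e-04 -1.e+00] F [-0.1  3.2  0.7] M [ 0.6  -0.09 -0.19] w 12.7 g 30.0 q [-0.21  0.5   1.91  0.    0.74  1.45]
```

Gripped well. I'll turn 60° more, then approach the stop carefully.

{"api": "step_arm", "payload": {"targets": [[[0,0,-0.004,0,0,1,0],[0,0,-0.004,0,0,1,0],[0,0,-0.004,0,0,1,0],[0,0,-0.004,0,0,1,0],[0,0,-0.004,0,0,1,0]]]}}

```text
t: 19.15
ee_pos: [529.0, -99.4, 267.3]
orientation: [-3.115, -0.406, -0.0]
ft_force: [0.8, 2.2, 0.1]
width: 13.1
grasp_force: 30.0
```

{"api": "step_arm", "payload": {"targets": [[[0,0,-0.004,0,0,1,0],[0,0,-0.004,0,0,1,0],[0,0,-0.004,0,0,1,0],[0,0,-0.004,0,0,1,0],[0,0,-0.004,0,0,1,0]]]}}

```text
t: 19.77
ee_pos: [529.1, -99.6, 266.3]
orientation: [2.997, 0.94, 0.001]
ft_force: [1.6, 1.8, -1.3]
width: 12.8
grasp_force: 30.0
```

{"api": "step_arm", "payload": {"targets": [[[0,0,-0.004,0,0,1,0],[0,0,-0.004,0,0,1,0],[0,0,-0.004,0,0,1,0],[0,0,-0.004,0,0,1,0],[0,0,-0.004,0,0,1,0]]]}}

```text
t: 20.4
ee_pos: [529.2, -99.7, 265.3]
orientation: [2.788, 1.446, 0.001]
ft_force: [1.3, 1.8, -2.1]
width: 13.2
grasp_force: 30.0
```

```bash
python3 -c "
from h import *; st()"
```

```text
t 20.4 p [529.2 -99.7 265.3] yang -35.16 zax [ 8.e-04 -4.e-04 -1.e+00] F [ 1.3  1.8 -2.1] M [ 0.08 -0.35 -0.2 ] w 13.2 g 30.0 q [-0.21  0.5   1.91 -0.    0.73  0.41]
```

{"api": "step_arm", "payload": {"targets": [[[0,0,-0.004,0,0,1,0],[0,0,-0.004,0,0,1,0],[0,0,-0.004,0,0,1,0],[0,0,-0.004,0,0,1,0],[0,0,-0.004,0,0,1,0]]]}}

```text
t: 21.02
ee_pos: [529.3, -99.7, 264.2]
orientation: [2.494, 1.908, 0.001]
ft_force: [2.9, 0.3, -3.3]
width: 12.8
grasp_force: 30.0
```

{"api": "step_arm", "payload": {"targets": [[[0,0,0,0,0,0.5,0],[0,0,0,0,0,0.5,0],[0,0,0,0,0,0.3,0],[0,0,0,0,0,0,0],[0,0,0,0,0,0,0]]]}}

```text
t: 21.65
ee_pos: [529.3, -99.9, 264.3]
orientation: [2.408, 2.016, 0.001]
ft_force: [4.1, -3.3, -7.3]
width: 13.9
grasp_force: 31.5
```

```bash
python3 -c "
from h import *; st()"
```

```text
t 21.65 p [529.3 -99.9 264.3] yang -10.11 zax [ 1.e-03 -5.e-04 -1.e+00] F [ 4.1 -3.3 -7.3] M [-0.64 -0.86 -0.79] w 13.9 g 31.5 q [-0.21  0.51  1.91 -0.    0.73 -0.03]
```

{"api": "step_arm", "payload": {"targets": [[[0,0,0,0,0,0.5,0],[0,0,0,0,0,0.4,0],[0,0,0,0,0,0,0],[0,0,0,0,0,0,0],[0,0,0,0,0,0,0]]]}}

```text
t: 22.28
ee_pos: [529.2, -100.1, 264.3]
orientation: [2.343, 2.091, 0.0]
ft_force: [4.0, -5.1, -6.9]
width: 14.8
grasp_force: 33.7
```

```bash
python3 -c "
from h import *; st()"
```

```text
t 22.27 p [ 529.2 -100.1  264.3] yang -6.53 zax [ 9.e-04 -8.e-04 -1.e+00] F [ 4.  -5.1 -6.9] M [-0.92 -0.72 -0.95] w 14.8 g 33.7 q [-0.21  0.51  1.91 -0.    0.73 -0.09]
```

The nut is at its stop: the moment is 0.95 N m against 0.2 while turning, and the bar no longer follows. I'll release, lift and check.

{"api": "step_arm", "payload": {"targets": [[[0,0,0,0,0,0,1],[0,0,0,0,0,0,1],[0,0,0,0,0,0,1],[0,0,0,0,0,0,1],[0,0,0.3,0,0,0,1]]]}}

```text
t: 22.9
ee_pos: [528.5, -99.3, 279.1]
orientation: [-2.342, -2.091, 0.002]
ft_force: [-0.6, -0.2, -0.8]
width: 61.2
grasp_force: 0.0
```

{"api": "step_arm", "payload": {"targets": [[[0,0,0.6,0,0,0,1],[0,0,0.7,0,0,0,1],[0,0,0.8,0,0,0,1],[0,-0.8,0.5,0,0,0,1],[0,-0.8,0,0,0,0,1]]]}}

```text
t: 23.52
ee_pos: [529.5, -180.2, 413.2]
orientation: [2.338, 2.091, 0.004]
ft_force: [0.6, -0.2, -0.5]
width: 88.0
grasp_force: 0.0
```

{"api": "step_arm", "payload": {"targets": [[[-0.4,-0.8,0,0,0,0,1],[-0.4,-0.8,0,0,0,0,1],[-0.4,-0.8,0,0,0,0,1],[-0.4,-0.8,0,0,0,0,1],[-0.4,-0.8,0,0,0,0,1]]]}}

```text
t: 24.15
ee_pos: [428.1, -380.6, 410.6]
orientation: [2.343, 2.092, 0.0]
ft_force: [0.7, -0.1, -0.1]
width: 88.0
grasp_force: 0.0
```

{"api": "step_arm", "payload": {"targets": [[[-0.4,-0.8,0,0,0,0,1],[-0.4,-0.8,0,0,0,0,1],[0,0,0,0,0,0,1],[0,0,0,0,0,0,1],[0,0,0,0,0,0,1]]]}}

```text
t: 24.78
ee_pos: [389.5, -458.4, 409.7]
orientation: [-2.342, -2.094, -0.0]
ft_force: [-0.8, -0.3, -0.1]
width: 87.7
grasp_force: 0.0
```

```bash
python3 - <<'E'
from h import *; import cv2
a=get_image("top"); b=get_image("scene"); st()
A=cv2.resize(a["pixels"][185:355,240:410,::-1],(400,400),interpolation=cv2.INTER_CUBIC); B=cv2.resize(b["pixels"][190:320,210:340,::-1],(400,400),interpolation=cv2.INTER_CUBIC)
cv2.imwrite("pics/e.png",np.hstack([A,B]))
r=np.radians(15.2)
v=lambda g,q,z:(530+q*np.cos(r+np.radians(g)),-99.5+q*np.sin(r+np.radians(g)),z)
print("scene knobtop",[((proj(b,v(-15,145,z))-[210,190])*400/130+[400,0]).round(1) for z in(116,126)])
print("top knobtop,view",[((proj(a,p)-[240,185])*400/170).round(1) for p in(v(-15,145,116),v(97.5,90,52))])
E
```

```text
t 24.88 p [ 389.6 -458.5  409.6] yang -6.39 zax [ 0.e+00  1.e-04 -1.e+00] F [-0.3 -0.7  0.8] M [ 0.02 -0.1  -0.02] w 87.7 g 0.0 q [-0.89  0.38  1.68  0.    1.08 -0.77]
scene knobtop [array([843.3, 198.4]), array([844.2, 187.8])]
top knobtop,view [array([200.1,  20.7]), array([110.2, 235.3])]
```

View pics/e.png

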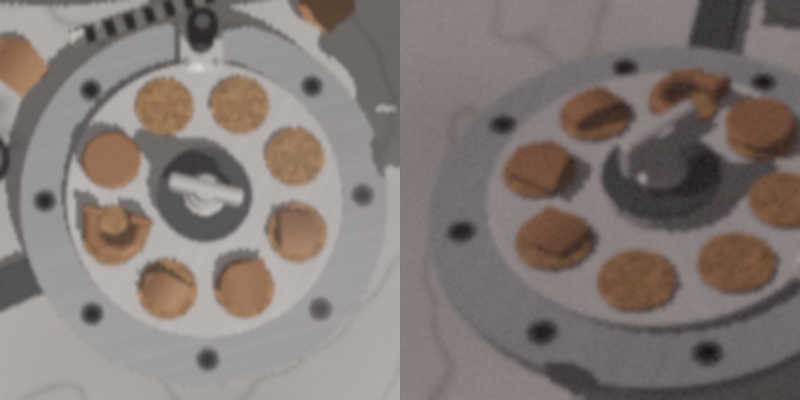

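The turntable is indexed with the handle at the view spot (115,230), and the bar is back at its starting angle. The scene crop missed the knob, so I'll check it once more.

```bash
python3 - <<'E'
from h import *; import cv2
b=get_image("scene"); s=6
r=np.radians(15.2)
B=cv2.resize(b["pixels"][215:305,300:400,::-1],None,fx=s,fy=s,interpolation=cv2.INTER_CUBIC); cv2.imwrite("pics/f.png",B)
f=lambda p:((proj(b,p)-[300,215]+.5)*s).round(1)
x,y=530+145*np.cos(r-np.radians(15)),-99.5+145*np.sin(r-np.radians(15))
print([(z,f((x,y,z))) for z in(74,82,92,116,126)])
E
```

```text
[(74, array([319.9, 324. ])), (82, array([321.3, 308.4])), (92, array([323.1, 288.6])), (116, array([327.4, 240. ])), (126, array([329.3, 219.1]))]
```

View pics/f.png

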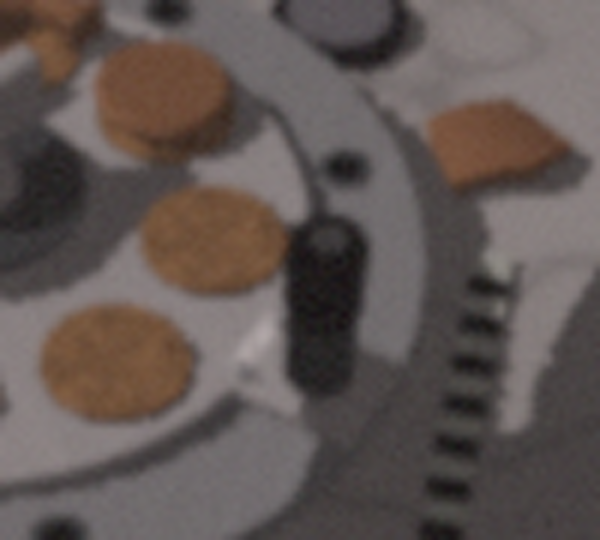

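The knob top disc is centred at about (328,240), matching the home prediction (327,240), so the plunger is fully home. I'm handing in.

```bash
python3 -c "
from workcell import ctrl; print(ctrl.close_job())"
```

```text
the job is handed in; nothing more can be done
None
```

The job is handed in: the jug handle stands before the lens, the plunger is home in its new hole, the hub nut is tight against its stop and released, and no sherd or loose item looked disturbed in the final images.

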